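Shift the bench polisher into high speed and start it

ROBOT

A 6-joint arm with a two-finger parallel gripper is mounted at the origin on the work surface. World frame = base frame: x ahead of the robot, y to its left, z up, the work surface at z = 0. Lengths are in m, angles in rad, forces in N, time in s.
With the tool pointing down it reaches from about 0.225 to 0.875 m from the base axis. Payload 3.4 kg.
Tool frame: the origin (TCP) lies at the very end of the fingers, on their centre line; the grasp point (between the pads) lies 19 mm behind it (grip_depth is the distance from the TCP to the grasp point, in m); x points along the fingers, z is the direction in which the jaws open and shut, and the axes are right-handed (so a half turn about x gives the same grasp; the last joint's range is limited). The gripper opens to 85 mm and grips with 20 to 120 N. Pads are 22 mm wide; open, the fingers measure 114 mm over their backs; the gripper's body (76 mm by 85 mm) begins 54 mm behind the grasp point. The pads swing forward as they close: fully open they stand 13 mm farther back than shut.
Start: joints at [-1.265, 0.276, 1.505, -0, 1.361, -0.121], TCP at [0.238, -0.523, 0.231] pointing down, gripper open.
Joint ranges: [-2.89, 2.89], [-0.75, 2.08], [0.22, 2.7], [-1.18, 4.32], [0.11, 2.71], [-2.7, 2.7]. Speed limits (rad/s): [2.57, 2.57, 3.14, 3.14, 3.14, 3.14].

INTERFACE

Orientations are given as a unit quaternion [w, x, y, z].
In Python, from rig import get_state, get_image, sign_off, grip_depth gives the robot as it stands. The module is installed in compiled form; this text tells all that it offers.
- The arm moves only by the tool arm_command, never from a script. Its argument "series" is a list of rows, each an object with "dp": the shift along the tool's x, y, z scaled (see below), a list of three; "angular": the turn, a rotation vector about the tool's x, y, z scaled (see below), a list of three; "gripper": the finger opening in mm, from 0 to 85.4. A call has exactly 8 rows; each row shifts and turns the pose as measured when the row begins, along the tool's axes as they then stand; what a row does not reach is not made up. The controller multiplies each number of a shift by 0.12 m and each number of a turn by 90 degrees. A row lasts 1/8 s, in which the tool goes at most 62.5 mm and 10.7 degrees, less where a joint would pass 70% of its speed; a pose out of reach is approached as far as the arm can. A call with a number of a shift or a turn outside -1 to 1 is refused whole. A call with a gripper value outside its range is refused whole. The fingers move at their own pace and stop on an object; "grip_force" is the grip in N (left out, the last holds). Time passes only in rows, so rows that do not move let the fingers close, or fill a call up. It gives the time, the measured TCP pose, the force and the opening at its end, in the units of the state.
- get_state(): the state, without advancing time (a new reading comes with each control period).
- get_image(name): name is "scene" or "top" or "wrist"; returns a dict with "image" (480x640x3 uint8, blue, green, red), "depth" (480x640 float32, m along the optical axis (not along the pixel's ray), 0 where there is no reading), "mtx" (3x3 intrinsics, pixels), "view" (4x4, takes a point from world to camera coordinates); the wrist camera has in their place "mount" (4x4, takes a point from camera to tool coordinates, whose origin is the TCP and whose axes are the tool frame's). Camera axes: x right, y up, looking along -z (the intrinsics and any distortion apply to the point x, -y, -z); pixel columns grow to the right and rows downward; lengths in m; the calibration is good to about 2 mm. A picture is of the moment at which its call begins: read the wrist's pose just before it.
- sign_off(): hands the job in, once; it reports no verdict.
The state is a dict: "clock": time; "qpos": joint angles; "qd": joint speeds; "effort": joint torques, N m; "position": TCP position; "ee_rot": TCP orientation; "contact_force": force on the tool from outside, world axes, zero at the start; "moment": the same for the moment, N m; "width": finger opening in m.
Only numpy, scipy, OpenCV 4.12 (cv2) and the standard library are available. Lean on these libraries where they do the work, as an engineer would, in place of code of your own. Each camera call takes 0.05 s, during which the arm holds its last target. There are 200 camera calls.

TASK

Set the bench polisher to its fast speed: with closed fingers, gently push the red handle of the speed lever from off, through the first detent (slow) and on until it is fully home against the second stop (fast); neither grip nor force it. Then press the green start button on the grey switch box fully down with a fingertip and let it come up again, never pressing the red stop button and never starting before the lever is home. Nothing is picked up, and the loose tools, jars and brass parts stay where they are.

Things in the scene. Friction and masses are not known exactly. Their poses are not given: they have to be found in the camera images.
- polisher: bench polisher, fixed: green gearbox 200 x 200 mm with an aluminium top plate 120 mm above the bench, behind it a green motor (top at 150 mm) with a wheel (top at 163 mm) at either end. Origin on the bench straight below the speed lever's pivot; z up, -x the front of the machine, towards which the lever points. The gearbox reaches from x = -125 to +75 mm and y = -100 to +100 mm
- speed_lever (a joint): angle of the speed lever (rad) about its upright pivot: 0 = off (white dot), 0.6 = first detent, slow (yellow dot), 1.2 = second stop, fast (blue dot), a hard stop; home above 1.12. In the polisher's frame it points from the pivot at angle pi - 0.6 + value, counter-clockwise from +x seen from above: it is pushed in an arc from the +y side over the front to the -y side. Let go, it springs into the nearest detent; crests lie at 0.3 and 0.9
- handle_mid (a point): middle of the red upright handle on the lever's end, a flat-sided block 24 mm thick along the push and 32 mm wide along the lever, 90 mm from the pivot; this point lies 172 mm above the bench, it reaches from 149 to 195 mm. Under it runs the lever's flat steel arm, top at 143 mm; two steel stop pins beside the arm, 50 mm from the pivot, top at 144 mm
- lever_arm: the whole lever with its red handle, origin at the pivot 120 mm above the bench, pointing along its own -x; pushing the handle takes up to about 7 N to leave a detent and 3 N more at 0.1 m/s; it is strained when gripped or pressed with more than 38 N
- switch_box: grey switch box 100 x 150 x 55 mm, fixed on the bench beside the polisher, left or right; origin at the centre of its underside; its two buttons stand on its top at y = +36 and -36 mm, either way round
- start_button_top (a point): centre of the top of the green start button (30 mm in diameter, sprung, in a black housing); z up
- start_button (a joint): travel of the green start button, 0 = up, 0.006 m = fully down; it takes about 5 N; it counts as pressed beyond 0.0045
- stop_button_top (a point): centre of the top of the red stop button (same size), not to be pressed
- stop_button (a joint): travel of the red stop button, 0 = up, 0.006 m = fully down
- parts_tray: blue open tray 120 x 160 x 30 mm, fixed, on the other side of the polisher from the switch box; origin at the centre of its underside; holds the valve and the collar
- valve: brass valve body in the tray, 40 mm in diameter, 48 mm high, origin at its underside; bystander
- collar: copper collar in the tray, 44 mm across, 14 mm high, origin at its underside; bystander
- screwdriver: screwdriver with green handle, 200 mm long, lying across in front of the polisher; origin below its middle, x along it to the tip; bystander
- wrench: steel wrench, 180 mm long, lying on the right; origin below its middle; bystander
- brush: brush with wooden handle, 200 mm long, lying on the left; origin below its middle; bystander
- tin: tin with yellow label, 72 mm in diameter, 100 mm high, standing at the left; origin at its underside; bystander
- jar: jar with red cap, 64 mm in diameter, 110 mm high, standing at the right; origin at its underside; bystander

How it is judged:
By the outcome, as a careful person would: the job done as asked, in the order asked, and still so for the second after the job is handed in, with the robot touching nothing.
It also fails if it takes over 45 s, if anything falls off the work surface, if the arm or the gripper's body presses on something with over 40 N, if the wrist force passes 120 N, or if a joint passes its speed limit or range.

## Working session

There is one attempt and no reset: what is moved stays moved. The work goes in short steps, Python scripts to look and compute and a tool call to move; the robot and the scene stay as the last step left them, time stands still between calls to the robot, and variables do not carry over. Pictures are saved under pics/ and viewed, about 8 in all and at most 12, crops included, and the job is handed in when it is done.

Besides the shell and the picture viewer there is one more tool, called after "Call:" as a command line: name --argument value ..., lists and objects as JSON in quotes. arm_command: Moves the arm, as the interface text tells. Its arguments: {"type":"object","properties":{"series":{"type":"array","items":{"type":"object","properties":{"dp":{"type":"array","items":{"type":"number"}},"angular":{"type":"array","items":{"type":"number"}},"gripper":{"type":"number"}}}},"grip_force":{"type":"number"}},"required":["series"]}

```bash
mkdir -p pics; cat > h.py <<'E'
import numpy as np,cv2
from rig import get_state,get_image
def ray(im,u,v):
    V=np.array(im["view"]);M=np.array(im["mtx"])
    d=np.linalg.inv(M)@[u,v,1]; d=np.array([d[0],-d[1],-d[2]])
    R=V[:3,:3];t=V[:3,3]; return -R.T@t, R.T@d
def onz(im,u,v,z):
    o,d=ray(im,u,v); return o+d*(z-o[2])/d[2]
def dep(im,us,vs):
    M=np.array(im["mtx"]);V=np.array(im["view"]);z=im["depth"][vs,us]
    d=np.linalg.inv(M)@np.vstack([us,vs,np.ones(len(us))]);p=np.vstack([d[0],-d[1],-d[2]])*z
    return (V[:3,:3].T@(p-V[:3,3:4])).T
E
python3 - <<'E'
from h import *
s=get_state();print(s)
a=[]
for n in("top","scene"):
    im=get_image(n);cv2.imwrite(f"pics/{n}1.png",im["image"]);print(im.keys(),im["mtx"])
    hsv=cv2.cvtColor(im["image"],cv2.COLOR_BGR2HSV);h,S,v=cv2.split(hsv)
    for c,m in(("red",((h<8)|(h>172))&(S>130)&(v>70)),("green",(h>40)&(h<90)&(S>100)&(v>50))):
        k,l,st,ce=cv2.connectedComponentsWithStats(m.astype(np.uint8))
        for i in range(1,k):
            if st[i,4]>40:
                vs,us=np.where(l==i);ok=im["depth"][vs,us]>0;p=dep(im,us[ok],vs[ok])
                print(n,c,st[i],ce[i].round(1),np.median(p,0).round(3) if len(p) else None,np.percentile(p[:,2],[5,95]).round(3) if len(p) else None)
E
```

```text
{'clock': 0.0, 'qpos': array([-1.26500092e+00,  2.76621627e-01,  1.50615458e+00,  2.06548314e-05,
        1.36066995e+00, -1.21001475e-01]), 'qd': array([ 1.40790666e-03, -5.78625019e-04, -2.89697205e-04, -1.50651229e-03,
       -1.31359899e-03,  2.15326508e-05]), 'effort': array([-6.81153942e-04, -4.16771865e+01, -2.45807272e+01,  2.34024455e-04,
        1.10220682e-02, -1.18631743e-05]), 'position': array([ 0.2378671 , -0.52291523,  0.23041596]), 'ee_rot': array([ 0.59404897,  0.38319244,  0.59504816, -0.38234416]), 'contact_force': array([-0.53938254, -0.72201145, -0.72536974]), 'moment': array([-0.00223779,  0.04277911, -0.01909417]), 'width': 0.08528230905038882}
dict_keys(['image', 'depth', 'mtx', 'view']) [[461.78419586   0.         324.25197865]
 [  0.         461.78419586 235.63143214]
 [  0.           0.           1.        ]]
top red [ 133    0   84   80 5272] [174.7  39.7] [ 1.434  0.594 -0.151] [-0.167 -0.144]
top red [246 107  26  17 321] [259.  114.5] [1.003 0.207 0.083] [0.025 0.128]
top red [270 107  25  18 331] [282.3 114.8] [1.003 0.129 0.082] [0.014 0.128]
top red
[... 2005 characters left out ...]
5   0.279 0.076] [0.069 0.082]
scene green [421 247  39  31 371] [444.5 257.3] [0.786 0.175 0.143] [0.114 0.15 ]
scene green [278 248  32  24 316] [293.  259.6] [ 0.435 -0.029  0.023] [0.003 0.029]
scene green [ 309  251  120   86 3079] [371.  295.9] [ 0.714 -0.035  0.104] [0.037 0.146]
scene green [416 259  36  26 150] [437.  266.8] [0.793 0.134 0.144] [0.118 0.15 ]
scene green [410 266  37  28 172] [431.  274.9] [0.8   0.101 0.144] [0.116 0.15 ]
scene green [403 274  38  29 185] [425.4 283.6] [0.809 0.069 0.143] [0.116 0.15 ]
scene green [397 283  38  29 203] [418.7 291.9] [0.815 0.038 0.142] [0.116 0.149]
scene green [429 449  15  31 311] [435.2 463.1] [ 1.093 -0.266  0.155] [0.103 0.173]
```

View pics/top1.png

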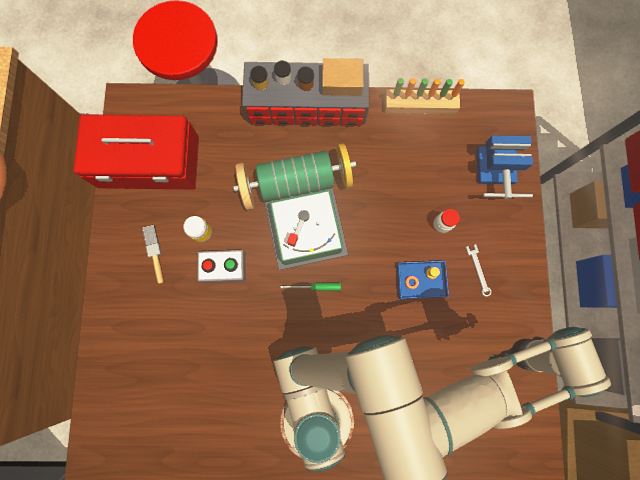

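View pics/scene1.png

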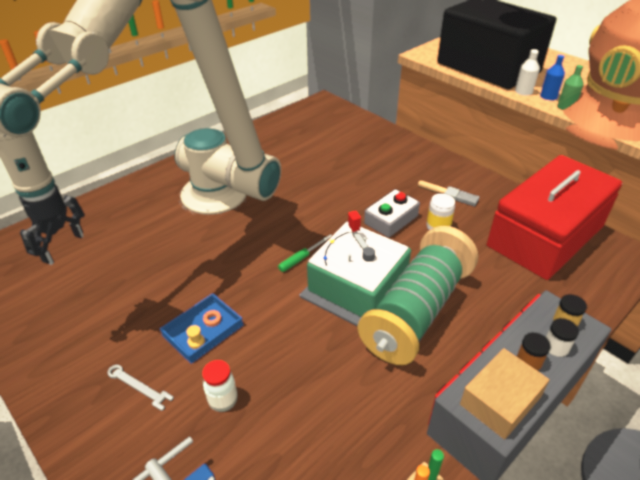

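```bash
python3 - <<'E'
from h import *
from scipy.spatial.transform import Rotation as R
s=get_state();q=s["ee_rot"];A=R.from_quat(np.r_[q[1:],q[0]]).as_matrix();print("tool axes cols\n",A.round(3))
im=get_image("top");h,S,v=cv2.split(cv2.cvtColor(im["image"],cv2.COLOR_BGR2HSV))
us,vs=[g.ravel() for g in np.meshgrid(np.arange(255,360),np.arange(180,275))]
p=dep(im,us,vs);k=(abs(p[:,2]-.12)<.006)&(p[:,0]<.72)
m=np.zeros((480,640),np.uint8);m[vs[k],us[k]]=255
m=cv2.morphologyEx(m,cv2.MORPH_OPEN,np.ones((3,3)))
c=max(cv2.findContours(m,0,1)[0],key=cv2.contourArea)
w=np.array([onz(im,*x,.12)[:2] for x in c[:,0].astype(float)],np.float32)
r=cv2.minAreaRect(w);print("plate",r,cv2.boxPoints(r).round(3).tolist())
# lever parts
k=(p[:,2]>.128)&(p[:,2]<.2)&(p[:,0]<.68)&(p[:,0]>.5)
hd=p[k&(p[:,2]>.188)];print("handle top",len(hd),hd.mean(0) if len(hd) else 0)
cr=cv2.resize(im["image"][190:270,250:360],None,fx=7,fy=7,interpolation=2);cv2.imwrite("pics/c1.png",cr)
for n,(u,v) in dict(pivot=(304,215.5)).items():print(n,onz(im,u,v,.145))
for n,u,v in(("start",229.6,263.9),("stop",207.1,264.8)):print(n,onz(im,u,v,.08))
o,d=ray(im,320,240);print("cam",o)
E
```

```text
tool axes cols
 [[-0.001  0.91   0.414]
 [ 0.002  0.414 -0.91 ]
 [-1.     0.    -0.002]]
plate ((0.6138819456100464, 0.04377917945384979), (0.19450028240680695, 0.19420023262500763), 12.315117835998535) [[0.49799999594688416, 0.11800000071525574], [0.5400000214576721, -0.07199999690055847], [0.7300000190734863, -0.029999999329447746], [0.6880000233650208, 0.1589999943971634]]
handle top 80 [0.55708471 0.08055566 0.19356681]
pivot [0.63803551 0.04818447 0.145     ]
start [0.49175799 0.28542872 0.08      ]
stop [0.48816169 0.35693924 0.08      ]
cam [0.30891666 0.00308057 1.55183241]
```

View pics/c1.png

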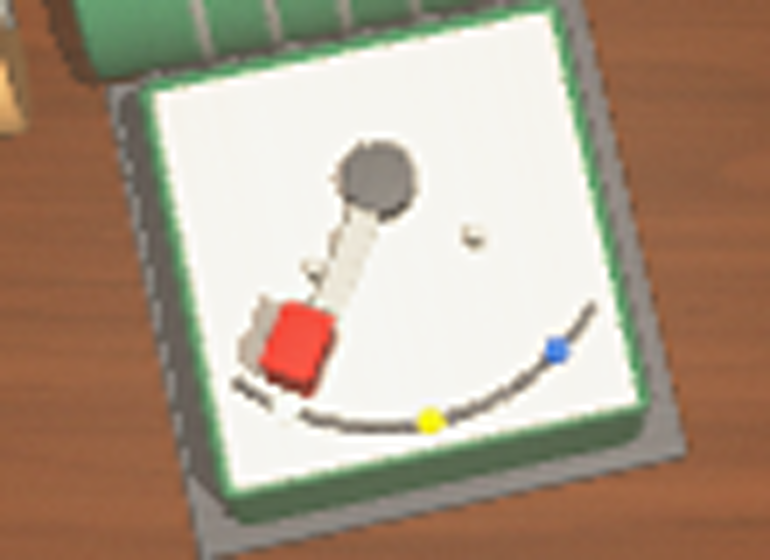

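Call:
arm_command --series '[{"dp": [-0.04,0.3,-0.235],"angular": [0,0,0],"gripper": 0},{"dp": [-0.04,0.3,-0.235],"angular": [0,0,0],"gripper": 0},{"dp": [-0.04,0.3,-0.235],"angular": [0,0,0],"gripper": 0},{"dp": [-0.04,0.3,-0.235],"angular": [0,0,0],"gripper": 0},{"dp": [-0.04,0.3,-0.235],"angular": [0,0,0],"gripper": 0},{"dp": [-0.04,0.3,-0.235],"angular": [0,0,0],"gripper": 0},{"dp": [-0.04,0.3,-0.235],"angular": [0,0,0],"gripper": 0},{"dp": [-0.04,0.3,-0.235],"angular": [0,0,0],"gripper": 0}]'

```text
clock: 1.15
position: [0.4101, -0.1913, 0.2677]
ee_rot: [0.592, 0.386, 0.595, -0.384]
contact_force: [0.2, -0.3, -0.5]
width: 0.0002
```

Call:
arm_command --series '[{"dp": [0,0.29,-0.23],"angular": [0,0,0],"gripper": 0},{"dp": [0,0.29,-0.23],"angular": [0,0,0],"gripper": 0},{"dp": [0,0.29,-0.23],"angular": [0,0,0],"gripper": 0},{"dp": [0,0.29,-0.23],"angular": [0,0,0],"gripper": 0},{"dp": [0,0.29,-0.23],"angular": [0,0,0],"gripper": 0},{"dp": [0,0.29,-0.23],"angular": [0,0,0],"gripper": 0},{"dp": [0,0.29,-0.23],"angular": [0,0,0],"gripper": 0},{"dp": [0,0.29,-0.23],"angular": [0,0,0],"gripper": 0}]'

```text
clock: 2.15
position: [0.5777, 0.1352, 0.2678]
ee_rot: [0.592, 0.385, 0.595, -0.384]
contact_force: [0.5, 0.5, 0.8]
width: -0.0002
```

Call:
arm_command --series '[{"dp": [0,0,0],"angular": [0.065,0,0],"gripper": 0},{"dp": [0,0,0],"angular": [0.065,0,0],"gripper": 0},{"dp": [0,0,0],"angular": [0.065,0,0],"gripper": 0},{"dp": [0,0,0],"angular": [0.065,0,0],"gripper": 0},{"dp": [0,0,0],"angular": [0.065,0,0],"gripper": 0},{"dp": [0,0,0],"angular": [0.065,0,0],"gripper": 0},{"dp": [0,0,0],"angular": [0.065,0,0],"gripper": 0},{"dp": [0,0,0],"angular": [0.065,0,0],"gripper": 0}]'

```text
clock: 3.15
position: [0.5773, 0.1395, 0.2629]
ee_rot: [-0.383, -0.59, -0.389, 0.595]
contact_force: [0.5, -0.8, 0.9]
width: 0.0
```

```bash
cat >> h.py <<'E'
from scipy.spatial.transform import Rotation as Ro
def wrist():
    s=get_state();q=s["ee_rot"];A=Ro.from_quat(np.r_[q[1:],q[0]]).as_matrix()
    im=get_image("wrist");T=np.eye(4);T[:3,:3]=A;T[:3,3]=s["position"]
    im["view"]=np.linalg.inv(T@np.array(im["mount"]));return s,A,im
def blobs(im,lo=60):
    h,S,v=cv2.split(cv2.cvtColor(im["image"],cv2.COLOR_BGR2HSV))
    for c,m in(("red",((h<8)|(h>172))&(S>130)&(v>70)),("green",(h>40)&(h<90)&(S>100)&(v>50))):
        k,l,st,ce=cv2.connectedComponentsWithStats(m.astype(np.uint8))
        for i in range(1,k):
            if st[i,4]>lo:
                vs,us=np.where(l==i);ok=im["depth"][vs,us]>0;p=dep(im,us[ok],vs[ok])
                if len(p):
                    t=p[p[:,2]>np.percentile(p[:,2],95)-.004];print(c,st[i],ce[i].round(1),"top mean",t.mean(0).round(4))
E
python3 - <<'E'
from h import *
s,A,im=wrist();cv2.imwrite("pics/w1.png",im["image"]);print(s["position"],A.round(3),s["qpos"].round(2));blobs(im)
E
```

```text
[0.57725007 0.13952839 0.26291845] [[-0.011  0.914 -0.405]
 [ 0.003 -0.405 -0.914]
 [-1.    -0.011  0.001]] [0.12 0.29 1.4  0.   1.46 2.11]
red [ 395  205   53   67 2933] [421.  238.1] top mean [0.5583 0.0812 0.1949]
red [150 350  33  28 696] [166.4 363.4] top mean [0.4902 0.3556 0.0777]
green [ 112    0  147   90 7467] [191.1  36.6] top mean [0.7462 0.1798 0.1442]
green [ 231    0   62   46 1616] [264.   16.8] top mean [0.7309 0.1263 0.1282]
green [293   0  26  17 204] [303.6   4.9] top mean [0.7244 0.0935 0.1055]
green [ 236    0  152  288 3029] [300.5 113.3] top mean [0.6532 0.1224 0.1164]
green [524   0  74 147 416] [559.2  68. ] top mean [ 0.6096 -0.0568  0.1161]
green [ 465  230   97   52 2169] [514.4 254.9] top mean [ 0.4296 -0.0249  0.0252]
green [210 323  30  29 675] [225.2 336.9] top mean [0.494  0.2842 0.0777]
```

View pics/w1.png

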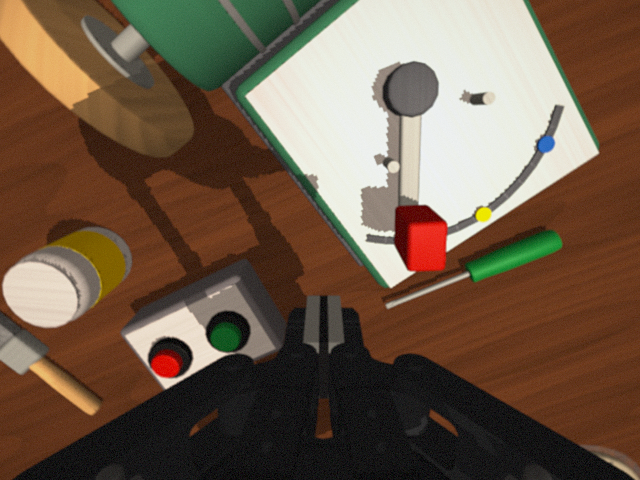

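Call:
arm_command --series '[{"dp": [0.097,0.006,0.016],"angular": [0,0,0],"gripper": 0},{"dp": [0.097,0.006,0.016],"angular": [0,0,0],"gripper": 0},{"dp": [0.097,0.006,0.016],"angular": [0,0,0],"gripper": 0},{"dp": [0.097,0.006,0.016],"angular": [0,0,0],"gripper": 0},{"dp": [0.097,0.006,0.016],"angular": [0,0,0],"gripper": 0},{"dp": [0.097,0.006,0.016],"angular": [0,0,0],"gripper": 0},{"dp": [0.097,0.006,0.016],"angular": [0,0,0],"gripper": 0},{"dp": [0.097,0.006,0.016],"angular": [0,0,0],"gripper": 0}]'

```text
clock: 4.2
position: [0.5744, 0.1221, 0.1623]
ee_rot: [-0.383, -0.589, -0.389, 0.596]
contact_force: [-0.1, -0.8, 0.6]
width: -0.0001
```

Call:
arm_command --series '[{"dp": [-0.01,0,0.02],"angular": [0,0,0],"gripper": 0},{"dp": [-0.01,0,0.02],"angular": [0,0,0],"gripper": 0},{"dp": [-0.01,0,0.02],"angular": [0,0,0],"gripper": 0},{"dp": [-0.01,0,0.02],"angular": [0,0,0],"gripper": 0},{"dp": [-0.01,0,0.02],"angular": [0,0,0],"gripper": 0},{"dp": [-0.01,0,0.02],"angular": [0,0,0],"gripper": 0},{"dp": [-0.01,0,0.02],"angular": [0,0,0],"gripper": 0},{"dp": [-0.01,0,0.02],"angular": [0,0,0],"gripper": 0}]'

```text
clock: 5.2
position: [0.5669, 0.1039, 0.1731]
ee_rot: [-0.383, -0.59, -0.389, 0.595]
contact_force: [1.2, 2.1, -2.1]
width: 0.0
```

Call:
arm_command --series '[{"dp": [0.005,-0.013,0.052],"angular": [-0.0444,0,0],"gripper": 0},{"dp": [0.005,-0.013,0.052],"angular": [-0.0444,0,0],"gripper": 0},{"dp": [0.005,-0.013,0.052],"angular": [-0.0444,0,0],"gripper": 0},{"dp": [0.005,-0.013,0.052],"angular": [-0.0444,0,0],"gripper": 0},{"dp": [0.0,-0.013,0.052],"angular": [-0.0444,0,0],"gripper": 0},{"dp": [0.0,-0.013,0.052],"angular": [-0.0444,0,0],"gripper": 0},{"dp": [0.0,-0.013,0.052],"angular": [-0.0444,0,0],"gripper": 0},{"dp": [0.0,-0.013,0.052],"angular": [-0.0444,0,0],"gripper": 0}]'

```text
clock: 6.2
position: [0.55, 0.0705, 0.1733]
ee_rot: [0.531, 0.468, 0.545, -0.45]
contact_force: [0.4, -0.4, -0.8]
width: 0.0
```

```bash
cat > lev.py <<'E'
from h import *
s,A,im=wrist();P=np.array([.638,.0487]);r=s["position"][:2]-P
print(s["position"].round(4),"F",s["contact_force"].round(1),"in tool",(A.T@s["contact_force"]).round(1))
yaw=np.arctan2(A[1,2],A[0,2]);v=(yaw-(-1.955))
lv=np.array([-A[1,2],A[0,2]]) if 0 else None
print("tool lever angle",v.round(3),"pivot in tool y,z",(-(A[:2,1:].T@r)).round(4),"tilt",A[:2,0].round(3))
blobs(im,400)
E
python3 lev.py
```

```text
[0.55   0.0705 0.1733] F [ 0.4 -0.4 -0.8] in tool [0.8 0.3 0.5]
tool lever angle 0.543 pivot in tool y,z [0.0835 0.0355] tilt [0.001 0.033]
red [ 376  269   78  101 5960] [412.8 316.8] top mean [0.5594 0.0354 0.195 ]
green [ 190    0   55  325 1965] [215.8 151.4] top mean [0.5986 0.1371 0.1162]
green [568   0  46 308 770] [592.4 138.4] top mean [ 0.6369 -0.051   0.1159]
green [   0  247   46   43 1515] [ 21.  268.1] top mean [0.4939 0.2827 0.0775]
```

Call:
arm_command --series '[{"dp": [0.005,-0.02,0.065],"angular": [-0.0444,0,0],"gripper": 0},{"dp": [0.005,-0.02,0.065],"angular": [-0.0444,0,0],"gripper": 0},{"dp": [0.005,-0.02,0.065],"angular": [-0.0444,0,0],"gripper": 0},{"dp": [0.005,-0.02,0.065],"angular": [-0.0444,0,0],"gripper": 0},{"dp": [0.005,-0.02,0.065],"angular": [-0.0444,0,0],"gripper": 0},{"dp": [0.005,-0.02,0.065],"angular": [-0.0444,0,0],"gripper": 0},{"dp": [0.005,-0.02,0.065],"angular": [-0.0444,0,0],"gripper": 0},{"dp": [0.005,-0.02,0.065],"angular": [-0.0444,0,0],"gripper": 0}]'

```text
clock: 7.25
position: [0.5546, 0.0149, 0.1701]
ee_rot: [0.637, 0.306, 0.652, -0.273]
contact_force: [0.3, -0.8, -0.2]
width: -0.0
```

```bash
python3 lev.py
```

```text
[0.5546 0.0149 0.1701] F [ 0.3 -0.8 -0.2] in tool [ 0.1 -0.3  0.8]
tool lever angle 1.112 pivot in tool y,z [0.0847 0.0302] tilt [-0.     0.052]
red [ 374  271   76   98 5346] [411.4 317.8] top mean [ 0.5807 -0.0072  0.1949]
green [ 130    0   93  221 1264] [176.5 105.7] top mean [0.567  0.1298 0.1162]
green [ 527    0  113   74 1573] [588.3  32.6] top mean [0.7228 0.0039 0.1164]
green [594   0  46  48 992] [625.   19.2] top mean [ 0.748  -0.0052  0.1076]
green [450  76 190 262 894] [553.  195.6] top mean [ 0.6617 -0.0452  0.1159]
green [ 221  311   61   52 1574] [251.7 337.7] top mean [ 4.315e-01 -2.000e-04  2.730e-02]
```

Call:
arm_command --series '[{"dp": [0,0,0.011],"angular": [-0.01,0,0],"gripper": 0},{"dp": [0,0,0.011],"angular": [-0.01,0,0],"gripper": 0},{"dp": [0,0,0.011],"angular": [-0.01,0,0],"gripper": 0},{"dp": [0,0,0.011],"angular": [-0.01,0,0],"gripper": 0},{"dp": [0,0,0.011],"angular": [-0.01,0,0],"gripper": 0},{"dp": [0,0,0.011],"angular": [0,0,0],"gripper": 0},{"dp": [0,0,0.011],"angular": [0,0,0],"gripper": 0},{"dp": [0,0,0.011],"angular": [0,0,0],"gripper": 0}]'

```text
clock: 8.3
position: [0.5627, 0.0066, 0.1695]
ee_rot: [0.649, 0.28, 0.663, -0.246]
contact_force: [-0.1, 0.3, -0.2]
width: 0.0001
```

```bash
python3 lev.py
```

```text
[0.5627 0.0066 0.1695] F [-0.1  0.3 -0.2] in tool [ 0.2  0.2 -0.2]
tool lever angle 1.193 pivot in tool y,z [0.0824 0.0254] tilt [-0.     0.051]
red [ 363  277   73   87 4810] [397.4 319.5] top mean [ 0.5859 -0.0101  0.1947]
green [ 111    0  104  205 1220] [162.3  98.8] top mean [0.5637 0.1293 0.1162]
green [ 436    0  196  330 2871] [558.7  96.5] top mean [ 0.7035 -0.0074  0.1163]
green [ 541    0   92   37 1677] [583.9  11.6] top mean [0.7474 0.0106 0.1142]
green [ 589   12   51   70 1623] [623.   45.5] top mean [ 0.7499 -0.0033  0.1133]
green [ 198  304   78   61 1926] [233.9 335.3] top mean [ 0.4337 -0.0031  0.0293]
```

Call:
arm_command --series '[{"dp": [0,0,0.01],"angular": [0,0,0],"gripper": 0},{"dp": [0,0,0.01],"angular": [0,0,0],"gripper": 0},{"dp": [0,0,0.01],"angular": [0,0,0],"gripper": 0},{"dp": [0,0,0.01],"angular": [0,0,0],"gripper": 0},{"dp": [0,0,0.01],"angular": [0,0,0],"gripper": 0},{"dp": [0,0,0.01],"angular": [0,0,0],"gripper": 0},{"dp": [0,0,0.01],"angular": [0,0,0],"gripper": 0},{"dp": [0,0,0.01],"angular": [0,0,0],"gripper": 0}]'

```text
clock: 9.35
position: [0.5644, 0.0049, 0.1695]
ee_rot: [0.644, 0.282, 0.668, -0.244]
contact_force: [-3.6, 3.6, 3.3]
width: 0.0001
```

```bash
python3 lev.py
```

```text
[0.5644 0.0049 0.1695] F [-3.6  3.6  3.3] in tool [-3.   0.3 -5.2]
tool lever angle 1.193 pivot in tool y,z [0.0825 0.023 ] tilt [-0.012  0.061]
red [ 358  277   70   87 4683] [391.3 318.9] top mean [ 0.5864 -0.0102  0.1947]
green [ 110    0  103  204 1130] [160.6  98.3] top mean [0.5638 0.1293 0.1161]
green [ 429    0  202  337 3015] [556.6 100.7] top mean [ 0.7021 -0.0087  0.1163]
green [ 539    0   91   33 1595] [582.9  11.2] top mean [0.7471 0.0104 0.1137]
green [ 590   10   50   79 1615] [623.9  44.8] top mean [ 0.75   -0.0033  0.1133]
green [ 198  303   78   62 1941] [234.6 334.9] top mean [ 0.4337 -0.0043  0.0293]
```

Call:
arm_command --series '[{"dp": [0,0,-0.04],"angular": [0,0,0],"gripper": 0},{"dp": [0,0,-0.08],"angular": [0,0,0],"gripper": 0},{"dp": [0,0,-0.08],"angular": [0,0,0],"gripper": 0},{"dp": [-0.2,0,0],"angular": [0,0,0],"gripper": 0},{"dp": [-0.2,0,0],"angular": [0,0,0],"gripper": 0},{"dp": [-0.2,0,0],"angular": [0,0,0],"gripper": 0},{"dp": [-0.2,0,0],"angular": [0,0,0],"gripper": 0},{"dp": [0,0,0],"angular": [0,0,0],"gripper": 0}]'

```text
clock: 10.4
position: [0.5466, 0.0164, 0.2687]
ee_rot: [0.646, 0.28, 0.666, -0.245]
contact_force: [-0.1, -1.0, -0.6]
width: 0.0001
```

```bash
cat >> h.py <<'E'
def goto(A,p,t):
    d=A.T@(np.array(t)-p);print("tool shift total/0.12",(d/.12).round(3))
    w=np.cross(A[:,0],[0,0,-1]);print("uprighting rotvec tool /90deg",(np.degrees(A.T@w)/90).round(3))
E
python3 - <<'E'
from h import *
s,A,im=wrist();print(s["position"],A.round(3),s["qpos"].round(2));goto(A,s["position"],[.494,.2845,.18])
im=get_image("top");cv2.imwrite("pics/c2.png",cv2.resize(im["image"][185:285,195:360],None,fx=4.6,fy=4.6,interpolation=2));blobs(im,60)
E
```

```text
[0.54658219 0.01640657 0.26870004] [[-0.008  0.69   0.724]
 [ 0.057  0.723 -0.689]
 [-0.998  0.036 -0.045]] [-0.13  0.22  1.49  0.06  1.45  0.62]
tool shift total/0.12 [ 0.868  1.287 -1.822]
uprighting rotvec tool /90deg [ 0.    -0.028 -0.023]
red [ 133    0   84   80 5272] [174.7  39.7] top mean [ 1.4411  0.6008 -0.1448]
red [246 107  26  17 323] [258.9 114.5] top mean [1.0055 0.2066 0.1274]
red [270 107  25  18 332] [282.4 114.8] top mean [1.0056 0.1295 0.1274]
red [294 108  23  17 315] [305.7 115.5] top mean [1.0044 0.0498 0.1272]
red [318 108  23  17 317] [329.3 115.5] top mean [ 1.0045 -0.0307  0.1287]
red [341 108  24  18 325] [352.3 116. ] top mean [ 1.0055 -0.1085  0.1278]
red [  73  114  126   76 8295] [137.  151.2] top mean [0.856  0.5987 0.1747]
red [625 131  15  61 680] [633.6 160.1] top mean [ 0.9177 -1.0694  0.1012]
red [633 203   7  57 216] [637.2 223.7] top mean [ 0.685  -1.0689  0.062 ]
red [441 209  19  18 258] [450.2 217.2] top mean [ 0.6475 -0.421   0.1121]
red [202 260  11  10  80] [207.2 264.8] top mean [0.4889 0.3565 0.0799]
green [295 163  10  17  80] [299.9 172.3] top mean [0.7826 0.0648 0.149 ]
green [316 162  16  13  81] [323.5 168.9] top mean [ 0.7932 -0.0078  0.1466]
green [284 164  11  22  84] [289.3 174.4] top mean [0.7745 0.0978 0.149 ]
green [274 166  11  20  86] [279.3 175.8] top mean [0.7701 0.1298 0.1477]
green [258 169  17  19 157] [265.8 178.7] top mean [0.7599 0.1681 0.1498]
green [225 260  10   9  71] [229.6 263.9] top mean [0.4928 0.2837 0.079 ]
green [311 283  20   6  81] [321.7 284.9] top mean [ 0.4293 -0.0127  0.0533]
```

View pics/c2.png

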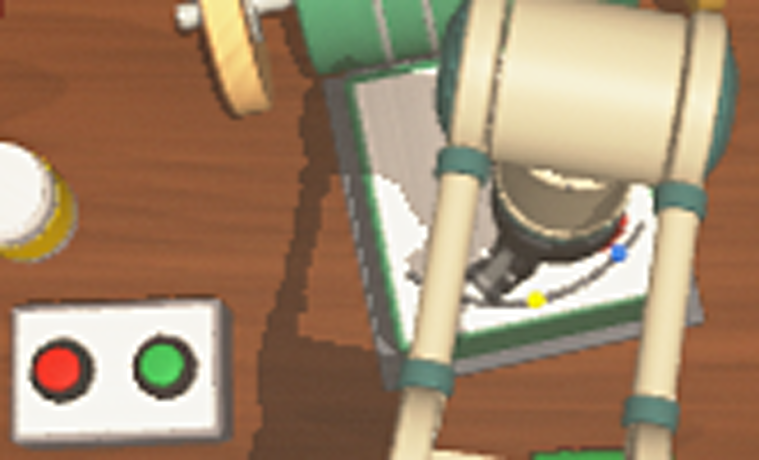

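Call:
arm_command --series '[{"dp": [0.07,0.161,-0.228],"angular": [0,-0.004,-0.004],"gripper": 0},{"dp": [0.07,0.161,-0.228],"angular": [0,-0.004,-0.004],"gripper": 0},{"dp": [0.07,0.161,-0.228],"angular": [0,-0.004,-0.004],"gripper": 0},{"dp": [0.07,0.161,-0.228],"angular": [0,-0.004,-0.004],"gripper": 0},{"dp": [0.07,0.161,-0.228],"angular": [0,-0.004,-0.004],"gripper": 0},{"dp": [0.07,0.161,-0.228],"angular": [0,-0.004,-0.004],"gripper": 0},{"dp": [0.07,0.161,-0.228],"angular": [0,-0.004,-0.004],"gripper": 0},{"dp": [0.07,0.161,-0.228],"angular": [0,-0.004,-0.004],"gripper": 0}]'

```text
clock: 11.5
position: [0.4849, 0.2855, 0.1918]
ee_rot: [0.649, 0.253, 0.663, -0.275]
contact_force: [0.1, 0.8, -0.0]
width: -0.0004
```

```bash
python3 - <<'E'
from h import *
s,A,im=wrist();print(s["position"],A.round(3));blobs(im,200)
t=get_image("top");cv2.imwrite("pics/c3.png",np.hstack([cv2.resize(im["image"],None,fx=.6,fy=.6),cv2.resize(t["image"][190:270,260:360],(360,288),interpolation=2)]))
t["image"][:190]=0;t["image"][270:]=0;t["image"][:,:270]=0;t["image"][:,360:]=0;blobs(t,40)
goto(A,s["position"],[.493,.284,.095])
E
```

```text
[0.48487897 0.28548971 0.19175589] [[-0.029  0.693  0.721]
 [-0.021  0.72  -0.693]
 [-0.999 -0.036 -0.006]]
red [ 230  125   48   47 1699] [253.7 147.6] top mean [0.4899 0.3576 0.0776]
green [  460   146   180   251 19249] [561.6 274.5] top mean [0.5646 0.1307 0.1146]
green [ 310  197   43   43 1407] [331.4 218.2] top mean [0.4932 0.2864 0.0775]
red [320 226  11  13  90] [324.8 232.1] top mean [ 0.5781 -0.0182  0.1962]
tool shift total/0.12 [0.804 0.067 0.063]
uprighting rotvec tool /90deg [ 0.    -0.004  0.023]
```

View pics/c3.png

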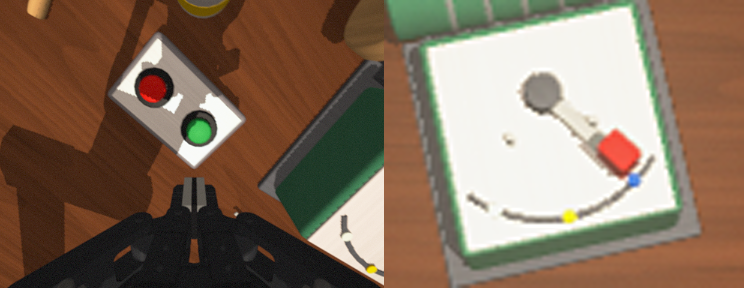

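Call:
arm_command --series '[{"dp": [0.13,0.009,0.008],"angular": [0,0,0.003],"gripper": 0},{"dp": [0.13,0.009,0.008],"angular": [0,0,0.003],"gripper": 0},{"dp": [0.13,0.009,0.008],"angular": [0,0,0.003],"gripper": 0},{"dp": [0.13,0.009,0.008],"angular": [0,0,0.003],"gripper": 0},{"dp": [0.13,0.009,0.008],"angular": [0,0,0.003],"gripper": 0},{"dp": [0.08,0.009,0.008],"angular": [0,0,0.003],"gripper": 0},{"dp": [0.03,0.009,0.008],"angular": [0,0,0.003],"gripper": 0},{"dp": [0,0.009,0.008],"angular": [0,0,0.003],"gripper": 0}]'

```text
clock: 12.6
position: [0.4892, 0.2815, 0.0901]
ee_rot: [0.652, 0.261, 0.661, -0.265]
contact_force: [0.2, -0.3, -0.1]
width: -0.0001
```

```bash
python3 - <<'E'
from h import *
s,A,im=wrist();print(s["position"],A[:,0].round(3));blobs(im,200)
goto(A,s["position"],[.493,.285,.085]);cv2.imwrite("pics/w4.png",im["image"])
E
```

```text
[0.48920263 0.28148737 0.09013221] [-0.015  0.    -1.   ]
red [ 163  140   77   73 4308] [200.7 176.2] top mean [0.4904 0.3572 0.0775]
green [ 291  251   66   58 2666] [323.8 277.7] top mean [0.4957 0.2883 0.0774]
green [  502   261   138   219 13425] [593.  379.5] top mean [0.5435 0.1289 0.0922]
tool shift total/0.12 [0.042 0.043 0.003]
uprighting rotvec tool /90deg [ 0.    -0.007  0.006]
```

View pics/w4.png

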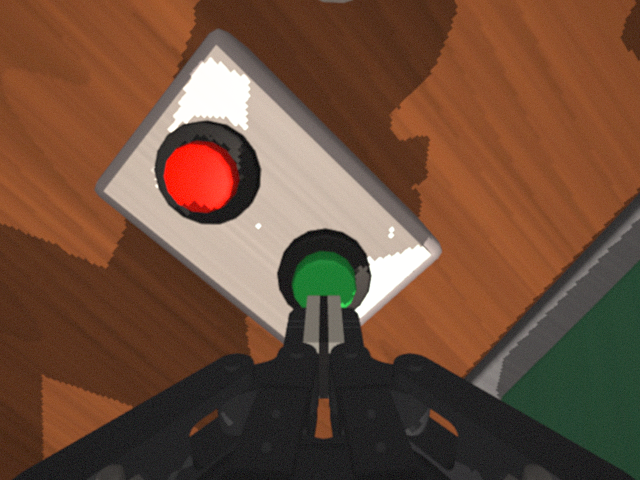

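Call:
arm_command --series '[{"dp": [0,0.022,0],"angular": [0,0,0],"gripper": 0},{"dp": [0,0.022,0],"angular": [0,0,0],"gripper": 0},{"dp": [0.025,0,0],"angular": [0,0,0],"gripper": 0},{"dp": [0.025,0,0],"angular": [0,0,0],"gripper": 0},{"dp": [0.025,0,0],"angular": [0,0,0],"gripper": 0},{"dp": [0.02,0,0],"angular": [0,0,0],"gripper": 0},{"dp": [0.02,0,0],"angular": [0,0,0],"gripper": 0},{"dp": [0.02,0,0],"angular": [0,0,0],"gripper": 0}]'

```text
clock: 13.65
position: [0.4941, 0.2862, 0.0747]
ee_rot: [0.653, 0.262, 0.66, -0.264]
contact_force: [-0.7, -0.1, 3.3]
width: 0.0002
```

Call:
arm_command --series '[{"dp": [0.02,0,0],"angular": [0,0,0],"gripper": 0},{"dp": [0.02,0,0],"angular": [0,0,0],"gripper": 0},{"dp": [0.02,0,0],"angular": [0,0,0],"gripper": 0},{"dp": [0.02,0,0],"angular": [0,0,0],"gripper": 0},{"dp": [0.02,0,0],"angular": [0,0,0],"gripper": 0},{"dp": [0.02,0,0],"angular": [0,0,0],"gripper": 0},{"dp": [0.02,0,0],"angular": [0,0,0],"gripper": 0},{"dp": [0.02,0,0],"angular": [0,0,0],"gripper": 0}]'

```text
clock: 14.65
position: [0.4942, 0.2863, 0.0708]
ee_rot: [0.655, 0.263, 0.658, -0.262]
contact_force: [-5.0, -1.8, 16.5]
width: 0.0001
```

Call:
arm_command --series '[{"dp": [-0.05,0,0],"angular": [0,0,0],"gripper": 0},{"dp": [-0.1,0,0],"angular": [0,0,0],"gripper": 0},{"dp": [-0.2,0,0],"angular": [0,0,0],"gripper": 0},{"dp": [-0.2,0,0],"angular": [0,0,0],"gripper": 0},{"dp": [-0.2,0,0],"angular": [0,0,0],"gripper": 0},{"dp": [-0.2,0,0],"angular": [0,0,0],"gripper": 0},{"dp": [-0.1,0,0],"angular": [0,0,0],"gripper": 0},{"dp": [0,0,0],"angular": [0,0,0],"gripper": 0}]'

```text
clock: 15.65
position: [0.4948, 0.2858, 0.2009]
ee_rot: [0.655, 0.263, 0.659, -0.262]
contact_force: [-0.4, -0.1, -0.4]
width: -0.0001
```

```bash
python3 - <<'E'
from h import *
s,A,im=wrist();print(s["position"],s["contact_force"].round(1));blobs(im,200)
us,vs=[g.ravel() for g in np.meshgrid(np.arange(640),np.arange(480))]
ok=im["depth"].ravel()>0;p=dep(im,us[ok],vs[ok]);r=np.hypot(p[:,0]-.494,p[:,1]-.286)
for a,b in((0,8),(8,14),(16,18),(18,20),(20,22),(24,30)):
    k=(r>a/1e3)&(r<b/1e3)&(p[:,2]<.1);print(a,b,k.sum(),np.percentile(p[k,2],[10,50,90]).round(4))
t=get_image("top");cv2.imwrite("pics/t5.png",t["image"]);t["image"][:190]=0;t["image"][270:]=0;t["image"][:,:270]=0;t["image"][:,360:]=0;blobs(t,40)
E
```

```text
[0.49477389 0.28581929 0.20093413] [-0.4 -0.1 -0.4]
red [ 227  142   45   44 1506] [249.2 163.2] top mean [0.4899 0.3572 0.0775]
green [  449   163   191   237 18714] [553.4 278.8] top mean [0.5775 0.133  0.1155]
green [ 303  210   40   41 1267] [322.8 230.4] top mean [0.4932 0.286  0.0775]
0 8 352 [0.0769 0.0776 0.0785]
8 14 819 [0.0729 0.0774 0.0784]
16 18 253 [0.0668 0.0677 0.0686]
18 20 383 [0.0668 0.0678 0.0686]
20 22 556 [0.0574 0.067  0.0683]
24 30 1328 [0.0556 0.0565 0.0574]
red [320 226  11  13  90] [324.8 232.1] top mean [ 0.5761 -0.0182  0.198 ]
```

View pics/t5.png

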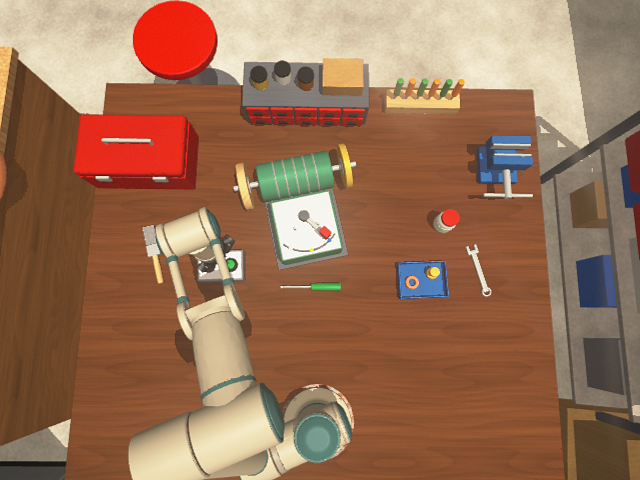

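```bash
python3 -c "
from rig import sign_off
print(sign_off())"
```

```text
the job is handed in; nothing more can be done
None
```

The polisher is set to fast and the start button has been pressed and released. I handed the job in at about 16 s on the robot's clock.

- **Speed lever:** I pushed the red handle with closed fingers through the slow detent to the fast stop. The last nudge stalled at about 5 N without moving the handle. The camera then put the lever at about 1.2 rad (home is above 1.12), beside the blue dot, and it read the same after the button press.
- **Start button:** I pressed it only after the lever was home. The fingertip stopped about 6.7 mm below the button's rest height at 16.5 N, and still 3 mm above the black housing, so the button itself had bottomed out. Afterwards its top was back at 77.5 mm, the same as before.
- **Everything else:** the stop button was not touched. In the last overview picture the tray, tools and jar stand where they were; the arm hides the tin in that view. The robot ended clear, 0.2 m above the bench, with no contact force.

**Disagreements:**
- My reading in the slow detent was about 0.04 rad low (0.56 instead of 0.6), because part of the handle was hidden from the camera.
- The tool leaned up to about 3.5 degrees while pushing; I straightened it before pressing the button.
- I read forces only at the end of each move, so short peaks in between were not seen.

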